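# Seat a cassette and snap its toggle clamp shut

## Task

Push the white cassette along its channel with the fingers, sliding it without ever lifting it, until it sits fully home against the blue end stop. Then push the red clamp lever over, past its dead point, until it snaps into lock and the clamp holds the cassette down. Leave the other things on the bench where they are.

Things in the scene. Friction and masses are not known exactly. Their poses are not given: they have to be found in the camera images.
- fixture: Blue-grey base plate 220 x 220 x 12 mm, fixed to the bench, yawed up to 25 degrees. Origin: centre of its underside; x along the channel towards the end stop, y towards the clamp's side, z up. The channel is centred at y = -55 mm, 58 mm wide, x = -107 to 85 mm, between two steel guide strips 7 mm wide, tops at z = 18 mm. All mm coordinates in these notes are in this frame.
- stop_face (a point): Middle of the face of the blue end stop, at x = 85, y = -55, z = 23 mm; the stop is 66 mm wide, its top at z = 34 mm.
- cassette: White cassette, a block 120 x 54 x 30 mm, about 250 g, loose in the channel (underside at z = 12, top at z = 42 mm). Origin: centre of its underside; x along its length, towards the stop, z up. It starts 25 to 60 mm short of the stop; home, its origin is at x = 25, y = -55 mm. Sliding it takes 1 to 5 N.
- lever (a joint): Angle of the red-handled lever, rad. 0: open, its start, leaning 28 degrees from upright towards +y. Grows as it is pushed over towards -y. A spring returns it to 0 until the dead point at about 0.6 (6 degrees past upright), then snaps it on to its hard stop at 1.1 (35 degrees past upright): locked. Pushing it takes 5 to 10 N at the tip.
- lever_pivot (a point): Point on the lever's pivot, which is parallel to x, at x = 45, y = 50, z = 55 mm.
- lever_tip (a point): Centre of the round end of the red handle, 75 mm from the lever's pivot; the handle is a round bar of 9 mm radius, red over its outer half. Open: x = 45, y = 85, z = 121 mm; locked: x = 45, y = 7, z = 117 mm; highest point of the handle on the way: 139 mm.
- bar_pivot (a point): Pivot of the steel clamp arm, at x = 45, y = 15, z = 55 mm. Open, the arm stands up steeply, its end some 135 mm above the bench; the lever drives it down on to the cassette. The clamp's cheeks stand from x = 27 to 63, y = 2 to 62 mm, up to z = 63 mm.
- clamp_foot: Sprung black rubber foot, 20 mm in diameter, under the end of the clamp arm. Origin: on its axis, 23 mm from its underside; z along its axis, up when clamped. With the lever locked it presses on the cassette's top with some 2.5 N.
- reagent: Bystander: amber bottle, 62 mm in diameter, 140 mm tall. Origin: centre of its underside.
- beaker: Bystander: open glass beaker, 68 mm in diameter at the rim, 85 mm tall. Origin: centre of its underside.
- spare: Bystander: green spare cassette, 120 x 54 x 30 mm, lying on the bench. Origin: centre of its underside; x along its length.
There are look-alikes about, which are no part of the job. Of the things that look like the cassette, the smallest one is meant.

How it is judged (in metres and radians):
On the way, in this order (a step that is already met when the one before it is completed fails the run):
1. the cassette has been slid home against the end stop, the lever not yet over (x of cassette in the frame of fixture above 0.0215 m and z of cassette in the frame of fixture below 0.015 m and value of joint lever below 0.5 rad), for 0.2 s.
2. the lever has snapped into lock (value of joint lever above 1.03 rad), for 0.2 s.
At the end, for the whole second after the job is handed in: The cassette lies flat in the channel within 3.5 mm of the end stop, at rest, the lever is locked (beyond 1.03 rad), the clamp's foot presses on the cassette with more than 0.8 N, and each of the three bystanders is within 25 mm of where it stood (x of cassette in the frame of fixture above 0.0215 m and z of cassette in the frame of fixture below 0.015 m and value of joint lever above 1.03 rad and contact force between clamp_foot and cassette above 0.8 N and linear speed of cassette below 0.02 m/s and distance of each of reagent, beaker, spare from where it was at the start of the episode below 0.025 m); the robot touches nothing.
It fails at once if the cassette is lifted more than 8 mm off the plate, or tipped by more than 0.2 rad (z of cassette in the frame of fixture above 0.02 m or angle between cassette's own z axis and vertical above 0.2 rad).
It fails at once if a bystander is moved by more than 25 mm (distance of any of reagent, beaker, spare from where it was at the start of the episode above 0.025 m).
It also fails if it takes over 48 s, if anything falls off the work surface, if the arm or the gripper's body presses on something with over 40 N, if the wrist force passes 120 N, or if a joint passes its speed limit or range.

## Robot

A 6-joint arm with a two-finger parallel gripper is mounted at the origin on the work surface. World frame = base frame: x ahead of the robot, y to its left, z up, the work surface at z = 0. Lengths are in m, angles in degrees, forces in N, time in s.
With the tool pointing down it reaches from about 0.25 to 0.725 m from the base axis. Payload 9.7 kg.
Tool frame: the origin (TCP) lies midway between the tips of the shut fingers; the grasp point (between the pads) lies 19 mm behind it (bot.hold_point_z is the distance from the TCP to the grasp point, in m); z points along the fingers, y is the line along which they close (so a half turn about z gives the same grasp; the last joint's range is limited). The gripper opens to 85 mm and grips with 20 to 120 N. Pads are 22 mm wide; open, the fingers measure 114 mm over their backs; the gripper's body (76 mm by 85 mm) begins 54 mm behind the grasp point. The pads swing forward as they close: fully open they stand 13 mm farther back than shut.
Start: joints at [77.063, 4.979, 10.078, 95.1, 0, 90], TCP at [0.123, 0.536, 0.192] pointing down, gripper open.
Joint ranges: [-179.16, 179.16], [-48.56, 103.87], [-65.8, 70.77], [-126.05, 130.52], [-82.76, 87.17], [-180, 180]. Speed limits (degrees/s): [127.2, 127.2, 147.25, 180, 180, 180].

## Interface

Orientations are given as [roll, pitch, yaw] about the fixed x, y, z axes, in that order (R = Rz(yaw) Ry(pitch) Rx(roll)).
In Python, from workcell import bot gives the robot as it stands.
- The arm moves only by the tool play_rows, never from a script. Its argument "steps" is a list that holds one entry, the list of rows, each a list of 4 numbers: the shift along the tool's x, y, z in m, then the turn about the tool's z in rad. In form: [[[tx, ty, tz, yaw], ...]]. A call has exactly 5 rows; each row shifts and turns the commanded pose from where the row before left it, along the tool's axes as they then stand; what a row does not reach is not made up. A row lasts 1/12 s, in which the tool goes at most 41.7 mm and 7.16 degrees, less where a joint would pass 70% of its speed; a pose out of reach is approached as far as the arm can. A call is refused whole if a number of a shift passes 0.0417 or a number of a turn 0.125, either way. A call with a gripper value outside its range is refused whole. "gripper" is the finger opening in m, from 0 to 0.0854, set as the call begins (left out, the last holds). The fingers move at their own pace and stop on an object; "squeeze" is the grip in N (left out, the last holds). Time passes only in rows, so rows that do not move let the fingers close, or fill a call up. It gives the time, the measured TCP pose, the force, the opening and the grip force at its end, in the units of the state.
- bot.get_obs(): the state, without advancing time (a new reading comes with each control period).
- bot.camera(name): name is "scene" or "top"; returns a dict with "img" (400x640x3 uint8, blue, green, red), "vfov" (degrees; the focal length in pixels is half the picture's height over the tangent of half this angle, whatever the lens; pixels are square), "cx", "cy" (the principal point, pixels), "xyz" and "attitude" of the camera in the world. Camera axes: x right, y down, z forward; pixel columns grow to the right and rows downward; lengths in m; the calibration is good to about 2 mm. A picture is of the moment at which its call begins. There is no depth.
- bot.job_done(): hands the job in; it is judged then, once.
The state is a dict: "time": time; "q": joint angles; "qd": joint speeds; "joint_efforts": joint torques, N m; "ee_pos": TCP position; "tcp_rot": TCP orientation; "wrist_force": force on the tool from outside, world axes, zero at the start; "torque": the same for the moment, N m; "opening": finger opening in m; "grasp_force": force on a finger pad.
Only numpy, scipy, OpenCV 4.12 (cv2) and the standard library are available. Lean on these libraries where they do the work, as an engineer would, in place of code of your own. Each camera call takes 0.05 s, during which the arm holds its last target. There are 200 camera calls.

## Working session

There is one attempt and no reset: what is moved stays moved. The work goes in short steps, Python scripts to look and compute and a tool call to move; the robot and the scene stay as the last step left them, time stands still between calls to the robot, and variables do not carry over. Pictures are saved under pics/ and viewed, at most 10 in all, crops included, and the job is handed in when it is done.

Besides the shell and the picture viewer there is one more tool, called by a JSON object that holds its "name" and its "arguments", one argument or row to a line. play_rows: Moves the arm, as the interface text tells. Its arguments: {"type":"object","properties":{"steps":{"type":"array","items":{"type":"array","items":{"type":"array","items":{"type":"number"}}}},"gripper":{"type":"number"},"squeeze":{"type":"number"}},"required":["steps"]}

```bash
mkdir -p pics
python3 - <<'E'
from workcell import bot
import cv2
for n in ("scene","top"):
    c=bot.camera(n); cv2.imwrite(f"pics/{n}0.png",c["img"]); print(n,c["vfov"],c["cx"],c["cy"],c["xyz"],c["attitude"])
o=bot.get_obs(); print({k:o[k] for k in("time","ee_pos","tcp_rot","opening","wrist_force")})
E
```

```text
scene 47.673359710969905 314.84663969832394 199.63056267273942 [1.0255381  0.61088624 0.98441803] [-137.16415933   -0.24560318  140.73196069]
top 53.147015614972084 312.0332672989034 198.0961571431993 [ 0.3925782  -0.02687067  1.15351891] [-1.73490040e+02 -1.63893949e-01 -9.04668539e+01]
{'time': 0.1, 'ee_pos': array([0.12307059, 0.53577561, 0.19155751]), 'tcp_rot': array([-1.79930385e+02,  2.31972489e-04,  1.67062845e+02]), 'opening': 0.08534808958510887, 'wrist_force': array([-0.00384576, -0.54200903,  0.54198764])}
```

View pics/scene0.png

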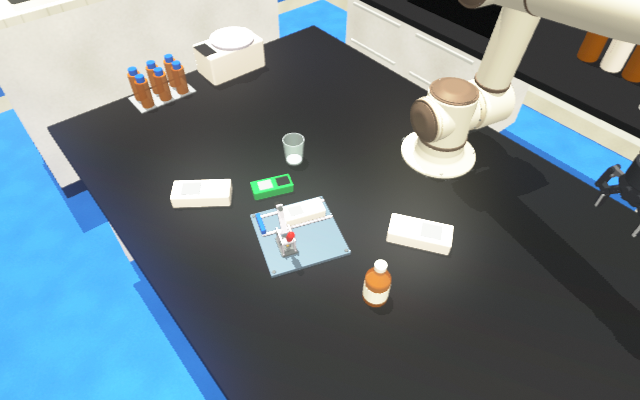

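View pics/top0.png

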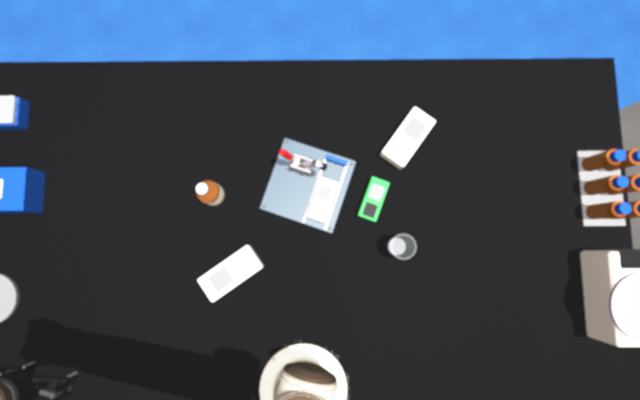

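The scene view shows the plate around (300,235), with the white cassette at (303,212), the lever's red tip at (290,237) and the blue stop at (261,223). In the top view the plate is at (308,185), the cassette at (324,200), the blue stop at (337,160) and the red handle at (285,154). The larger white boxes outside the plate are look-alikes.

```bash
cat > h.py <<'E'
import numpy as np, cv2
from scipy.spatial.transform import Rotation as R
def ray(c,p):
    f=200/np.tan(np.radians(c["vfov"]/2))
    d=np.array([(p[0]-c["cx"])/f,(p[1]-c["cy"])/f,1])
    return np.array(c["xyz"]),R.from_euler("xyz",c["attitude"],degrees=True).as_matrix()@d
def onplane(c,p,z):
    o,d=ray(c,p); return o+d*(z-o[2])/d[2]
def pix(c,P):
    f=200/np.tan(np.radians(c["vfov"]/2))
    q=R.from_euler("xyz",c["attitude"],degrees=True).as_matrix().T@(np.array(P)-c["xyz"])
    return q[:2]/q[2]*f+[c["cx"],c["cy"]]
E
python3 - <<'E'
from h import *
from workcell import bot
for n,roi in (("top",(245,125,370,245)),("scene",(240,190,360,280))):
    c=bot.camera(n); im=c["img"]; x0,y0,x1,y1=roi
    hsv=cv2.cvtColor(im,cv2.COLOR_BGR2HSV); m=np.zeros(im.shape[:2],np.uint8)
    s=hsv[y0:y1,x0:x1]
    g=(s[...,2]>70)&~((s[...,0]>45)&(s[...,0]<80)&(s[...,1]>120))
    m[y0:y1,x0:x1]=g*255
    m=cv2.morphologyEx(m,cv2.MORPH_OPEN,np.ones((3,3)))
    cs=max(cv2.findContours(m,0,1)[0],key=cv2.contourArea)
    h=cv2.convexHull(cs)
    W=np.array([onplane(c,p[0],0.012)[:2] for p in h],np.float32)
    if n=="top": r=cv2.minAreaRect(W*1000); print("rect",r); print(cv2.boxPoints(r))
    q=cv2.approxPolyDP(h,6,True)[:,0]; print(n,q.tolist(),[(onplane(c,p,0.012)[:2]*1000).round().tolist() for p in q])
    for nm,mm in (("red",((s[...,0]<8)|(s[...,0]>172))&(s[...,1]>150)&(s[...,2]>90)),("blue",(s[...,0]>98)&(s[...,0]<118)&(s[...,1]>170)&(s[...,2]>90)),("white",(s[...,2]>215)&(s[...,1]<30))):
        k,l,st,ce=cv2.connectedComponentsWithStats(mm.astype(np.uint8)); 
        i=1+np.argmax(st[1:,4]); pts=np.argwhere(l==i)[:,::-1]+[x0,y0]
        print(nm,st[i,4],cv2.minAreaRect(pts.astype(np.float32)),cv2.boxPoints(cv2.minAreaRect(pts.astype(np.float32))).round(1).tolist())
    cr=cv2.resize(im[y0:y1,x0:x1],None,fx=5,fy=5,interpolation=cv2.INTER_CUBIC); cv2.imwrite(f"pics/{n}crop.png",cr)
E
```

```text
rect ((563.080078125, -18.005462646484375), (228.96002197265625, 227.83299255371094), 70.75825500488281)
[[ 417.79993   -88.54851 ]
 [ 632.9054   -163.63193 ]
 [ 708.3602     52.537582]
 [ 493.25476   127.621   ]]
top [[284, 137], [356, 161], [332, 233], [259, 209]] [[703.0, 49.0], [630.0, -160.0], [422.0, -87.0], [493.0, 121.0]]
red 66 ((284.691162109375, 153.5146942138672), (14.405879974365234, 4.630461692810059), 30.963754653930664) [[277.29998779296875, 151.8000030517578], [279.70001220703125, 147.8000030517578], [292.1000061035156, 155.1999969482422], [289.70001220703125, 159.1999969482422]]
blue 22 ((335.0, 161.0), (17.076295852661133, 1.2649108171463013), 18.43494987487793) [[326.70001220703125, 158.89999389648438], [327.1000061035156, 157.6999969482422], [343.29998779296875, 163.10000610351562], [342.8999938964844, 164.3000030517578]]
white 1668 ((326.2000427246094, 192.89999389648438), (32.57146072387695, 71.1512451171875), 18.434947967529297) [[299.5, 221.5], [322.0, 154.0], [352.8999938964844, 164.3000030517578], [330.3999938964844, 231.8000030517578]]
scene [[359, 190], [359, 279], [241, 276], [240, 190]] [[324.0, -32.0], [538.0, 197.0], [764.0, 2.0], [600.0, -256.0]]
red 39 ((290.0882263183594, 235.35299682617188), (6.063390731811523, 6.790997505187988), 75.96376037597656) [[286.1000061035156, 233.1999969482422], [292.6000061035156, 231.60000610351562], [294.1000061035156, 237.5], [287.5, 239.10000610351562]]
blue 1 ((257.0, 219.0), (0.0, 0.0), 0.0) [[257.0, 219.0], [257.0, 219.0], [257.0, 219.0], [257.0, 219.0]]
white 1324 ((293.08990478515625, 217.94381713867188), (40.06792068481445, 70.807861328125), 57.9946174621582) [[252.39999389648438, 219.6999969482422], [312.5, 182.1999969482422], [333.70001220703125, 216.1999969482422], [273.70001220703125, 253.6999969482422]]
```

View pics/topcrop.png

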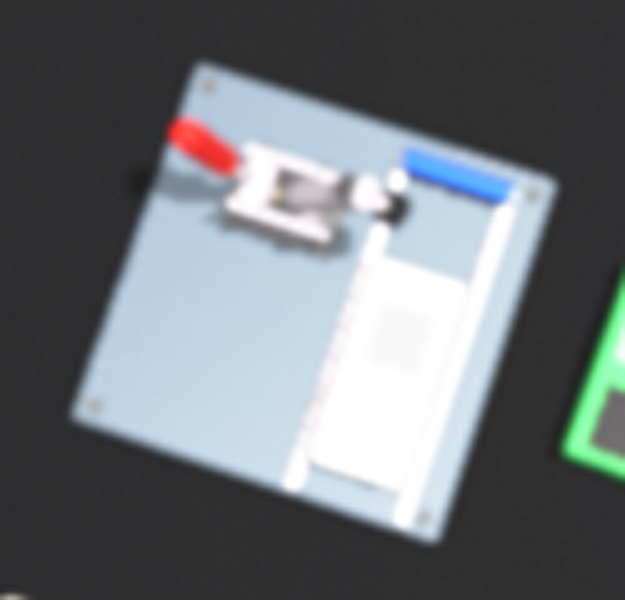

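View pics/scenecrop.png

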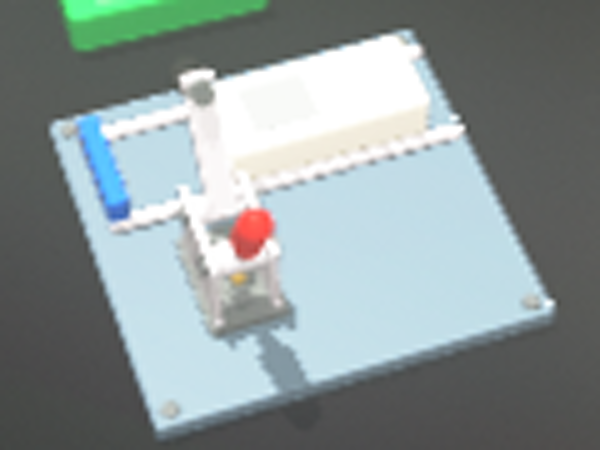

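The top crop confirms the layout. The cassette's leading top edge runs (388,258)-(470,282) in crop pixels. The rear is around (310,465)-(400,492), the stop is at the upper right, and the handle leans to the left. Next I work out the fixture pose and the move targets.

```bash
cat >> h.py <<'E'
yaw=np.radians(-19.1); C=np.array([.5625,-.0185,0])
F=R.from_euler("z",yaw).as_matrix()
def w(p): return C+F@(np.array(p)/1000)
def fx(P): return F.T@(np.array(P)-C)*1000
E
python3 - <<'E'
from h import *
from workcell import bot
c=bot.camera("top"); 
f=lambda x,y,z:print(fx(onplane(c,(245+x/5-.4,125+y/5-.4),z)).round(1))
for q in ((198,62),(555,180),(438,542),(72,418)): f(*q,.012)
print("lead");f(388,258,.042);f(470,282,.042);print("rear");f(310,465,.012);f(400,492,.012);f(312,455,.042);f(403,480,.042)
print("stop face");f(400,170,.034);f(505,203,.034)
s=bot.camera("scene")
for P in((45,85,121),(45,50,55),(85,-55,34)): print("pred",P,((pix(c,w(P))-[245,125])*5).round(),((pix(s,w(P))-[240,190])*5).round())
o=bot.get_obs(); p=o["ee_pos"]
T=R.from_euler("xyz",o["tcp_rot"],degrees=True).as_matrix()
print("tcp fixture",fx(p), "target tool delta in final axes", -(fx(p)[0]), o["time"])
E
```

```text
[111.  109.6  12. ]
[ 111.  -109.9   12. ]
[-109.7 -111.3   12. ]
[-109.5  109.6   12. ]
lead
[ 31.3 -33.3  42. ]
[ 33.1 -81.3  42. ]
rear
[-91.5 -28.2  12. ]
[-89.7 -81.8  12. ]
[-87.6 -28.4  42. ]
[-84.6 -80.8  42. ]
stop face
[ 83.1 -23.5  34. ]
[ 84.1 -86.1  34. ]
pred (45, 85, 121) [185. 136.] [258. 222.]
pred (45, 50, 55) [253. 182.] [241. 252.]
pred (85, -55, 34) [452. 182.] [114. 152.]
tcp fixture [-596.61505393  380.14562582  191.93872113] target tool delta in final axes 596.6150539274093 0.3
```

{"name": "play_rows", "arguments": {
  "steps": [
    [[0,0,0,0.1075],[-0.025,-0.0229,0,0],[-0.025,-0.0229,0,0],[-0.025,-0.0229,0,0],[-0.025,-0.0229,0,0]]
  ],
  "gripper": 0,
  "squeeze": 40
}}

```text
time: 0.72
ee_pos: [0.1879, 0.4154, 0.1919]
tcp_rot: [-180.0, 0.0, 160.9]
wrist_force: [0.9, -0.5, -0.2]
opening: 0.0254
grasp_force: 0.0
```

{"name": "play_rows", "arguments": {
  "steps": [
    [[-0.025,-0.0229,0,0],[-0.025,-0.0229,0,0],[-0.025,-0.0229,0,0],[-0.025,-0.0229,0,0],[-0.025,-0.0229,0,0]]
  ]
}}

```text
time: 1.13
ee_pos: [0.2686, 0.2662, 0.1923]
tcp_rot: [180.0, 0.0, 160.9]
wrist_force: [1.2, 0.5, 0.3]
opening: -0.0001
grasp_force: 0.0
```

{"name": "play_rows", "arguments": {
  "steps": [
    [[-0.025,-0.0229,0,0],[-0.025,-0.0229,0,0],[-0.025,-0.0229,0,0],[-0.025,-0.0229,0,0],[-0.025,-0.0229,0,0]]
  ]
}}

```text
time: 1.55
ee_pos: [0.3494, 0.1169, 0.1924]
tcp_rot: [180.0, 0.0, 160.9]
wrist_force: [-0.1, 0.4, -0.1]
opening: -0.0001
grasp_force: 0.0
```

{"name": "play_rows", "arguments": {
  "steps": [
    [[-0.025,-0.0229,0,0],[-0.025,-0.0229,0,0],[-0.025,-0.0229,0,0],[-0.025,-0.0229,0,0],[-0.025,-0.0229,0,0]]
  ]
}}

```text
time: 1.97
ee_pos: [0.4301, -0.0324, 0.1923]
tcp_rot: [180.0, 0.0, 160.9]
wrist_force: [0.1, -0.0, 0.7]
opening: 0.0001
grasp_force: 0.0
```

```bash
cat > st.py <<'E'
from h import *
from workcell import bot
o=bot.get_obs(); print(o["time"],"fix mm",fx(o["ee_pos"]).round(1),"rot",o["tcp_rot"].round(2),"F",(F.T@o["wrist_force"]).round(1),"open",o["opening"])
E
python3 st.py
```

```text
1.9667 fix mm [-120.6  -56.4  192.3] rot [1.7999e+02 3.0000e-02 1.6088e+02] F [0.1 0.  0.7] open 0.0001228383257595554
```

{"name": "play_rows", "arguments": {
  "steps": [
    [[0.0006,0.0003,0.033,0],[0.0006,0.0003,0.033,0],[0.0006,0.0003,0.033,0],[0.0006,0.0003,0.033,0],[0.0006,0.0003,0.033,0]]
  ]
}}

```text
time: 2.38
ee_pos: [0.4271, -0.0283, 0.0257]
tcp_rot: [180.0, 0.0, 160.9]
wrist_force: [0.3, -0.1, -0.1]
opening: -0.0
grasp_force: 0.0
```

{"name": "play_rows", "arguments": {
  "steps": [
    [[-0.004,0,0,0],[-0.004,0,0,0],[-0.004,0,0,0],[-0.004,0,0,0],[-0.004,0,0,0]]
  ]
}}

```text
time: 2.8
ee_pos: [0.4482, -0.035, 0.0294]
tcp_rot: [180.0, 0.2, 160.9]
wrist_force: [0.3, -0.7, 0.1]
opening: 0.0002
grasp_force: 0.0
```

{"name": "play_rows", "arguments": {
  "steps": [
    [[-0.004,0,0,0],[-0.004,0,0,0],[-0.004,0,0,0],[-0.004,0,0,0],[-0.004,0,0,0]]
  ]
}}

```text
time: 3.22
ee_pos: [0.4655, -0.0414, 0.0272]
tcp_rot: [-180.0, -0.0, 160.9]
wrist_force: [0.1, -0.3, -0.2]
opening: -0.0
grasp_force: 0.0
```

```bash
python3 st.py
python3 - <<'E'
from h import *
from workcell import bot
c=bot.camera("top"); cv2.imwrite("pics/t2.png",cv2.resize(c["img"][125:245,245:370],None,fx=5,fy=5,interpolation=2))
E
```

```text
3.2167 fix mm [-84.2 -53.3  27.2] rot [-1.800e+02 -1.000e-02  1.609e+02] F [ 0.2 -0.3 -0.2] open -8.78192597578427e-06
```

View pics/t2.png

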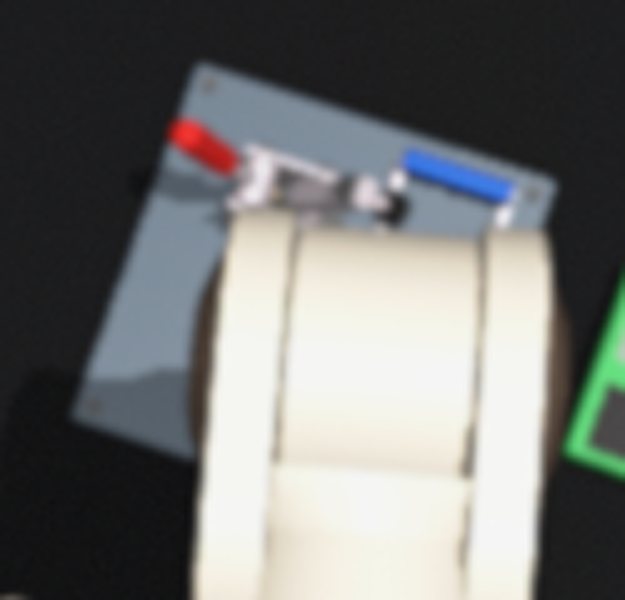

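The wrist hides the channel in the top view, but the lever and stop are undisturbed. I check with the scene camera while pushing on.

Run:
```python
from h import *
from workcell import bot
c=bot.camera("scene"); cv2.imwrite("pics/s2.png",cv2.resize(c["img"][180:280,230:365],None,fx=5,fy=5,interpolation=2))
```

```text
(no output)
```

View pics/s2.png

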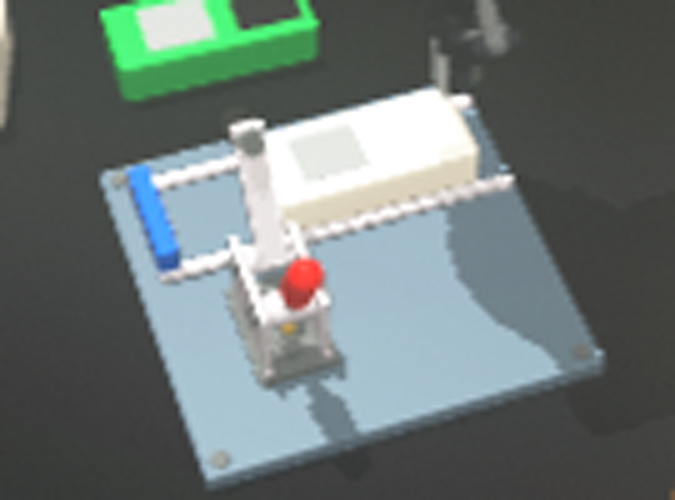

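The scene crop shows the cassette hardly moved, with its rear top corner at (475,150). Something of the gripper is visible at (440,70) behind its rear. I'll project the TCP to see how they line up.

Run:
```python
from h import *
from workcell import bot
c=bot.camera("scene"); o=bot.get_obs()
g=lambda P:((pix(c,P)-[230,180])*5).round()
p=o["ee_pos"]
for dz in(0,.02,.05,.073,.12): print(dz,g(p+[0,0,dz]))
for P in((-88,-28,42),(-88,-82,42),(-88,-28,12),(32,-28,42),(85,-28,34),(85,-88,34)): print(P,g(w(P)))
cv2.imwrite("pics/s3.png",cv2.resize(c["img"][100:250,240:440],None,fx=4,fy=4,interpolation=2))
```

```text
0 [454. 134.]
0.02 [455. 111.]
0.05 [455.  74.]
0.073 [456.  45.]
0.12 [457. -17.]
(-88, -28, 42) [476. 147.]
(-88, -82, 42) [442.  80.]
(-88, -28, 12) [475. 182.]
(32, -28, 42) [271. 203.]
(85, -28, 34) [178. 238.]
(85, -88, 34) [148. 160.]
```

View pics/s3.png

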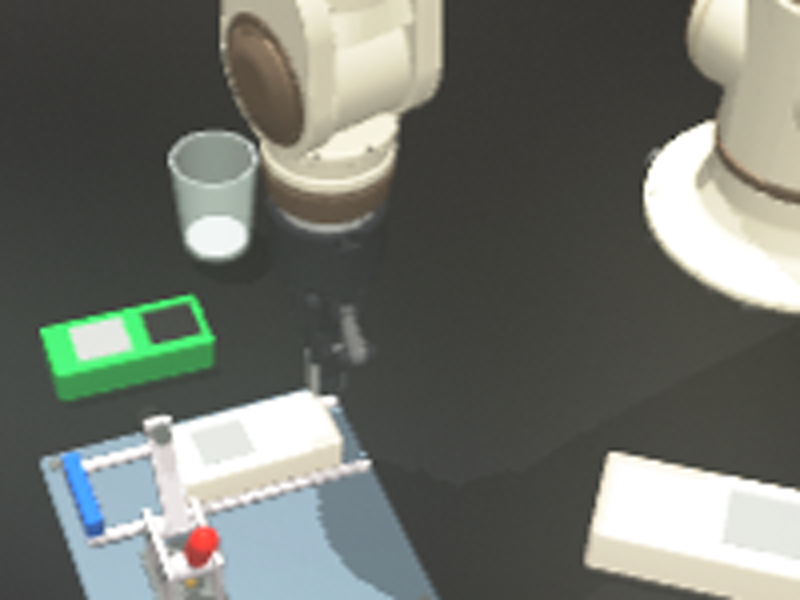

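The picture shows the dark gripper above the cassette's rear end, with a finger highlight at (315,370), but the finger tips are lost in black. I'll compare before and after with a gamma boost, side by side.

Run:
```python
from h import *
from workcell import bot
a=cv2.imread("pics/scene0.png"); c=bot.camera("scene"); b=c["img"]
def k(i): return cv2.resize((255*(i[150:240,268:348]/255.)**.4).astype(np.uint8),None,fx=5,fy=5,interpolation=2)
B=k(b)
cv2.imwrite("pics/ab.png",np.hstack([k(a),B]))
for r in(205,208,211): print(r,a[r,310:335].mean(1).astype(int).tolist(),b[r,310:335].mean(1).astype(int).tolist())
```

```text
205 [255, 255, 255, 255, 255, 255, 255, 255, 255, 255, 255, 255, 255, 253, 212, 213, 171, 111, 91, 90, 90, 90, 90, 90, 89] [255, 255, 255, 255, 255, 255, 255, 255, 255, 255, 255, 252, 243, 188, 128, 127, 107, 80, 72, 71, 71, 71, 71, 71, 71]
208 [255, 255, 255, 255, 255, 255, 255, 255, 255, 255, 255, 255, 255, 255, 255, 231, 212, 216, 162, 99, 91, 91, 90, 91, 90] [255, 255, 255, 255, 255, 255, 255, 255, 255, 255, 254, 253, 250, 248, 219, 145, 128, 129, 105, 79, 73, 70, 71, 71, 71]
211 [255, 255, 255, 255, 255, 255, 255, 255, 255, 255, 255, 254, 250, 245, 242, 226, 211, 213, 214, 174, 113, 91, 91, 91, 91] [255, 255, 255, 255, 255, 255, 255, 254, 248, 248, 246, 236, 222, 214, 214, 171, 130, 128, 129, 108, 82, 71, 72, 71, 71]
```

View pics/ab.png

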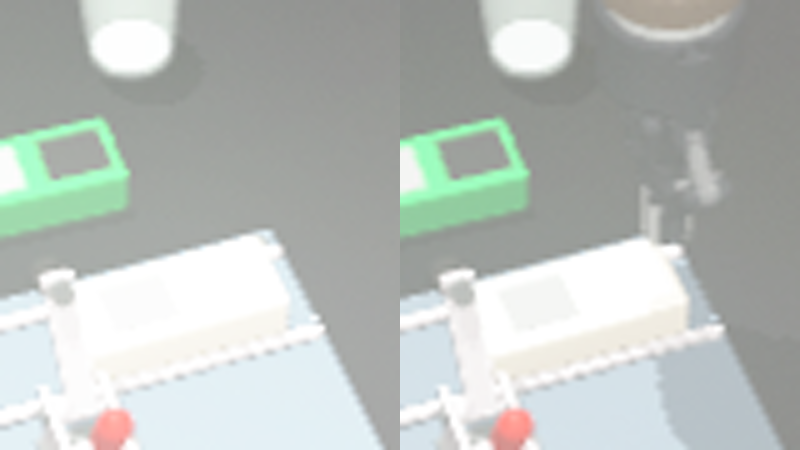

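Comparing the two, the cassette moved 2-3 mm at most. The visible finger sits around (665,225) in the right half, where the TCP projects. I'll check that robot and camera agree using the base, the start-pose gripper and the shadow change on the cassette.

```bash
python3 st.py
python3 - <<'E'
from h import *
from workcell import bot
t=bot.camera("top"); s=bot.camera("scene")
p0=[.12307,.53577,.19156]; u=np.array([np.cos(np.radians(77.06)),np.sin(np.radians(77.06)),0])
for n,c in(("top",t),("scene",s)):
    print(n,"base",pix(c,[0,0,0]).round(),"tcp0",pix(c,p0).round(),"fingers0",pix(c,p0+u*.05).round(),pix(c,p0-u*.05).round())
a=cv2.imread("pics/scene0.png").astype(int); b=s["img"].astype(int)
# cassette top region: how bright now vs before
for r in range(194,216,2): print(r,[int(x) for x in a[r,308:330].mean(1)],"|",[int(x) for x in b[r,308:330].mean(1)])
E
```

```text
3.4167 fix mm [-84.7 -53.4  27.1] rot [-1.7999e+02 -2.0000e-02  1.6090e+02] F [-0.1 -0.7  0.4] open 5.1492353612068815e-06
top base [302. 387.] tcp0 [ 68. 363.] fingers0 [ 47. 358.] [ 89. 368.]
scene base [438. 153.] tcp0 [605. 235.] fingers0 [624. 251.] [587. 220.]
194 [89, 90, 88, 89, 89, 89, 89, 89, 88, 88, 88, 88, 88, 87, 88, 88, 88, 87, 88, 87, 85, 85] | [72, 72, 71, 71, 71, 71, 71, 71, 107, 108, 144, 132, 86, 69, 71, 71, 70, 83, 77, 68, 69, 68]
196 [91, 91, 91, 90, 90, 91, 90, 89, 89, 101, 129, 163, 192, 206, 145, 88, 87, 88, 88, 87, 86, 86] | [72, 73, 73, 73, 73, 73, 72, 72, 77, 93, 144, 132, 88, 72, 75, 74, 71, 98, 85, 69, 69, 68]
198 [91, 95, 119, 137, 207, 243, 254, 255, 255, 255, 255, 254, 215, 177, 199, 147, 89, 89, 89, 88, 88, 87] | [73, 76, 98, 114, 175, 221, 250, 255, 255, 245, 171, 132, 86, 69, 98, 87, 70, 71, 71, 70, 71, 69]
200 [255, 255, 255, 255, 255, 255, 255, 255, 255, 255, 255, 255, 255, 255, 255, 253, 172, 89, 89, 89, 89, 90] | [255, 255, 255, 255, 255, 255, 255, 255, 255, 255, 253, 249, 245, 253, 254, 242, 144, 71, 71, 71, 70, 70]
202 [255, 255, 255, 255, 255
[... 846 characters left out ...]
8, 129, 105, 79]
210 [255, 255, 255, 255, 255, 255, 255, 255, 255, 255, 255, 255, 255, 255, 255, 255, 255, 245, 211, 212, 217, 163] | [255, 255, 255, 255, 255, 255, 255, 255, 255, 254, 249, 247, 247, 247, 248, 248, 242, 188, 129, 128, 130, 103]
212 [255, 255, 255, 255, 255, 255, 255, 255, 255, 255, 252, 246, 244, 239, 235, 233, 234, 222, 212, 213, 213, 209] | [255, 255, 255, 255, 255, 255, 255, 255, 254, 249, 228, 216, 215, 212, 208, 207, 208, 168, 131, 127, 128, 125]
214 [255, 255, 254, 251, 246, 243, 239, 234, 233, 233, 233, 233, 232, 233, 232, 232, 232, 221, 212, 213, 213, 212] | [255, 254, 251, 239, 228, 223, 215, 209, 208, 207, 207, 206, 206, 206, 206, 205, 205, 160, 126, 128, 128, 128]
```

Run:
```python
from h import *
from workcell import bot
t=bot.camera("top"); s=bot.camera("scene"); o=bot.get_obs(); p=o["ee_pos"]; print(p,o["q"])
for dz in(0,.1,.2,.25,.3): print(dz,"top crop",((pix(t,p+[0,0,dz])-[245,125])*5).round(),"scene",pix(s,p+[0,0,dz]).round(1))
# arm silhouette in top view now vs start
a=cv2.imread("pics/top0.png"); d=cv2.absdiff(a,t["img"]).max(2)>60
im=t["img"]; m=(im.min(2)>120)
for r in(185,195,205,215,230): 
    q=np.where(m[r,240:360])[0]+240; print(r,q.min(),q.max())
# brown caps in the top view (dark brown hue)
h=cv2.cvtColor(im,cv2.COLOR_BGR2HSV); bm=((h[...,0]<20)&(h[...,1]>60)&(h[...,2]>30)&(h[...,2]<140)).astype(np.uint8); bm[:, :270]=0; bm[:,370:]=0
k,l,st,ce=cv2.connectedComponentsWithStats(bm); print([(st[i].tolist()) for i in range(1,k) if st[i,4]>15])
h=cv2.cvtColor(s["img"],cv2.COLOR_BGR2HSV); bm=((h[...,0]<20)&(h[...,1]>60)&(h[...,2]>30)&(h[...,2]<180)).astype(np.uint8)[90:200,270:360]
k,l,st,ce=cv2.connectedComponentsWithStats(bm); print("scene brown",[(st[i]+[270,90,0,0,0]).tolist() for i in range(1,k) if st[i,4]>15])
```

```text
[ 0.46496124 -0.0411703   0.02718494] [-5.05957766e+00 -6.39394952e+00 -1.94354554e+01  7.69585319e+01
 -7.46879808e-04  1.40342263e+01]
0 top crop [354. 464.] scene [320.9 206.8]
0.1 top crop [356. 452.] scene [321.4 181.9]
0.2 top crop [359. 437.] scene [322.  153.8]
0.25 top crop [361. 428.] scene [322.3 138.3]
0.3 top crop [363. 418.] scene [322.7 121.8]
185 269 354
195 265 354
205 287 353
215 286 353
230 285 352
[[284, 184, 4, 28, 46], [354, 185, 5, 34, 95]]
scene brown [[297, 103, 19, 33, 402], [306, 142, 33, 14, 182]]
```

Robot and camera agree sideways, but the visible tips look roughly 30 mm higher than the reported TCP, so the fingers may be above the cassette. I'll back off past the plate's edge and feel for the bench to calibrate height.

{"name": "play_rows", "arguments": {
  "steps": [
    [[0.01,0,0,0],[0.01,0,0,0],[0.01,0,0,0],[0.01,0,0,0],[0.01,0,0,0]]
  ]
}}

```text
time: 4.03
ee_pos: [0.4166, -0.0244, 0.0272]
tcp_rot: [180.0, 0.0, 160.9]
wrist_force: [-0.3, -0.1, -0.7]
opening: -0.0002
grasp_force: 0.0
```

{"name": "play_rows", "arguments": {
  "steps": [
    [[0,0,0.004,0],[0,0,0.004,0],[0,0,0.004,0],[0,0,0.004,0],[0,0,0,0]]
  ]
}}

```text
time: 4.45
ee_pos: [0.4175, -0.0249, 0.01]
tcp_rot: [-180.0, -0.1, 160.9]
wrist_force: [0.2, 0.5, -0.6]
opening: -0.0003
grasp_force: 0.0
```

```bash
python3 st.py
python3 - <<'E'
from h import *
from workcell import bot
s=bot.camera("scene"); b=s["img"]; p=bot.get_obs()["ee_pos"]; print("tip",pix(s,p),"back edges",pix(s,p+[0,0,.06]))
cv2.imwrite("pics/s5.png",cv2.resize((255*(b[140:230,290:370]/255.)**.4).astype(np.uint8),None,fx=6,fy=6,interpolation=2))
E
```

```text
4.45 fix mm [-134.9  -53.5   10. ] rot [-1.7997e+02 -8.0000e-02  1.6090e+02] F [ 0.   0.5 -0.6] open -0.0002872201680129988
tip [336.96312469 206.28940422] back edges [337.82322168 191.942685  ]
```

View pics/s5.png

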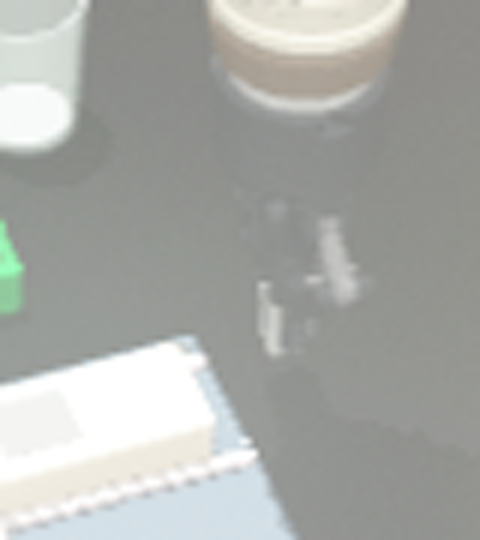

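The visible tips end near (280,355) in this crop, but the reported TCP projects to (282,398). So the tool is either higher or further from the camera than reported. I'll settle it by touch, feeling for the bench in small steps.

{"name": "play_rows", "arguments": {
  "steps": [
    [[0,0,0.001,0],[0,0,0.001,0],[0,0,0.001,0],[0,0,0.001,0],[0,0,0.001,0]]
  ]
}}

```text
time: 4.92
ee_pos: [0.4179, -0.0248, 0.0061]
tcp_rot: [180.0, 0.0, 160.9]
wrist_force: [0.4, -0.1, 0.1]
opening: 0.0005
grasp_force: 0.0
```

{"name": "play_rows", "arguments": {
  "steps": [
    [[0,0,0.0008,0],[0,0,0.0008,0],[0,0,0.0008,0],[0,0,0.0008,0],[0,0,0.0008,0]]
  ]
}}

```text
time: 5.33
ee_pos: [0.4179, -0.0248, 0.0021]
tcp_rot: [180.0, 0.0, 160.9]
wrist_force: [0.2, 0.7, -0.4]
opening: -0.0
grasp_force: 0.0
```

```bash
python3 st.py
python3 - <<'E'
from h import *
a=cv2.imread("pics/scene0.png"); t=cv2.imread("pics/top0.png")
g=lambda i:cv2.resize((255*(i/255.)**.4).astype(np.uint8),None,fx=5,fy=5,interpolation=2)
cv2.imwrite("pics/start.png",np.hstack([g(t[330:400,10:90]),g(a[170:240,560:640])]))
E
```

```text
5.3333 fix mm [-134.6  -53.3    2.1] rot [180.    0.  160.9] F [-0.   0.8 -0.4] open -1.9547791410073063e-05
```

View pics/start.png

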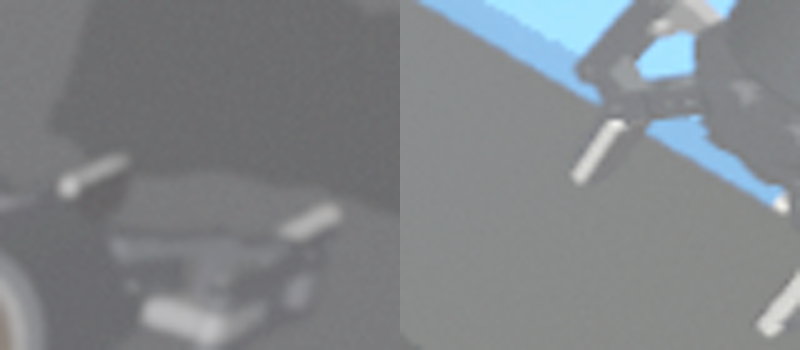

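Start pose, left (top view): finger tips at crop (125,158) and (340,210). Right (scene view): tips at (580,180) and (765,328), relative to the 400-px split. I triangulate their midpoint against the reported start TCP.

Run:
```python
from h import *
from workcell import bot
t=bot.camera("top"); s=bot.camera("scene")
def tri(pt,ps):
    (a,d),(b,e)=ray(t,pt),ray(s,ps); d=d/np.linalg.norm(d);e=e/np.linalg.norm(e)
    k=np.linalg.lstsq(np.c_[d,-e],b-a,rcond=None)[0]; P,Q=a+k[0]*d,b+k[1]*e; return (P+Q)/2,np.linalg.norm(P-Q)
A=tri((35,361.6),(633,235.6));B=tri((78,372),(596,206)); print(A,B,(A[0]+B[0])/2,np.linalg.norm(A[0]-B[0]))
A=tri((35,361.6),(596,206));B=tri((78,372),(633,235.6));print(A,B)
# cross-check on fixture things
print("stop mid", fx(onplane(t,(336.5,161.4),.034)), fx(onplane(s,(240+105/5,190+165/5),.034)))
# ray of visible tip in s5
for z in(.01,.03,.05): print(z,fx(onplane(s,(290+280/6,140+352/6),z)))
```

```text
(array([0.14135618, 0.57776291, 0.24552375]), np.float64(0.0026540240974736603)) (array([0.11694657, 0.48596156, 0.24110444]), np.float64(0.003985886234473335)) [0.12915137 0.53186224 0.2433141 ] 0.09509388540824107
(array([0.17577059, 0.51038032, 0.3126607 ]), np.float64(0.04298639611296654)) (array([0.0772898 , 0.5552736 , 0.16622386]), np.float64(0.05856159825865012))
stop mid [ 86.22461298 -58.1455866   34.        ] [ 92.17962446 -47.98280847  34.        ]
0.01 [-145.49331263  -82.11050244   10.        ]
0.03 [-137.75342684  -65.10829854   30.        ]
0.05 [-130.01354105  -48.10609464   50.        ]
```

Triangulation puts the finger tips 35-38 mm higher than the reported z, with xy correct to about 6 mm. So I lower to a reported z of about -10 mm in small steps, watching the force.

{"name": "play_rows", "arguments": {
  "steps": [
    [[0,0,0.0006,0],[0,0,0.0006,0],[0,0,0.0006,0],[0,0,0.0006,0],[0,0,0.0006,0]]
  ]
}}

```text
time: 5.85
ee_pos: [0.4178, -0.0248, -0.0009]
tcp_rot: [180.0, -0.0, 160.9]
wrist_force: [-0.4, -0.8, -0.5]
opening: 0.0001
grasp_force: 0.0
```

```bash
python3 st.py
```

```text
5.85 fix mm [-134.6  -53.3   -0.9] rot [180.   -0.  160.9] F [-0.2 -0.9 -0.5] open 0.0001495019615057904
```

No contact at reported z below 0, so the offset is real. I keep going down to find the bench.

{"name": "play_rows", "arguments": {
  "steps": [
    [[0,0,0.003,0],[0,0,0.003,0],[0,0,0.003,0],[0,0,0.002,0],[0,0,0,0]]
  ]
}}

```text
time: 6.27
ee_pos: [0.4175, -0.0248, -0.0125]
tcp_rot: [-180.0, -0.0, 160.9]
wrist_force: [-0.4, -0.6, 0.1]
opening: 0.0002
grasp_force: 0.0
```

{"name": "play_rows", "arguments": {
  "steps": [
    [[0,0,0.001,0],[0,0,0.001,0],[0,0,0.001,0],[0,0,0.001,0],[0,0,0.001,0]]
  ]
}}

```text
time: 6.68
ee_pos: [0.4179, -0.0248, -0.0169]
tcp_rot: [180.0, 0.0, 160.9]
wrist_force: [0.2, 0.3, -0.3]
opening: -0.0003
grasp_force: 0.0
```

{"name": "play_rows", "arguments": {
  "steps": [
    [[0,0,0.001,0],[0,0,0.001,0],[0,0,0.001,0],[0,0,0.001,0],[0,0,0.001,0]]
  ]
}}

```text
time: 7.1
ee_pos: [0.4178, -0.0248, -0.0219]
tcp_rot: [-180.0, -0.0, 160.9]
wrist_force: [-0.0, 0.5, 0.2]
opening: 0.0002
grasp_force: 0.0
```

```bash
python3 st.py
```

```text
7.1 fix mm [-134.6  -53.3  -21.9] rot [-180.     -0.    160.91] F [-0.2  0.5  0.2] open 0.0001927958775784038
```

{"name": "play_rows", "arguments": {
  "steps": [
    [[0,0,0.0008,0],[0,0,0.0008,0],[0,0,0.0008,0],[0,0,0.0008,0],[0,0,0.0008,0]]
  ]
}}

```text
time: 7.52
ee_pos: [0.4179, -0.0249, -0.0259]
tcp_rot: [-180.0, 0.0, 160.9]
wrist_force: [-0.6, -1.1, 0.1]
opening: -0.0002
grasp_force: 0.0
```

{"name": "play_rows", "arguments": {
  "steps": [
    [[0,0,0.0005,0],[0,0,0.0005,0],[0,0,0.0005,0],[0,0,0.0005,0],[0,0,0,0]]
  ]
}}

```text
time: 7.93
ee_pos: [0.4178, -0.0248, -0.0279]
tcp_rot: [-180.0, -0.0, 160.9]
wrist_force: [-0.7, 0.3, -0.1]
opening: 0.0001
grasp_force: 0.0
```

The offset is at least 28 mm and about 35 by vision. A reported z of -10 mm puts the tips at roughly 20-28 mm, between plate and cassette top. I raise to that and push.

{"name": "play_rows", "arguments": {
  "steps": [
    [[0,-0.0005,-0.006,0],[0,-0.0005,-0.006,0],[0,-0.0005,-0.006,0],[-0.004,0,0,0],[-0.004,0,0,0]]
  ]
}}

```text
time: 8.35
ee_pos: [0.4258, -0.029, -0.009]
tcp_rot: [180.0, 0.1, 160.9]
wrist_force: [0.0, 0.8, 0.2]
opening: -0.0003
grasp_force: 0.0
```

{"name": "play_rows", "arguments": {
  "steps": [
    [[-0.004,0,0,0],[-0.004,0,0,0],[-0.004,0,0,0],[-0.004,0,0,0],[-0.004,0,0,0]]
  ]
}}

```text
time: 8.77
ee_pos: [0.4441, -0.0356, -0.01]
tcp_rot: [-180.0, -0.0, 160.9]
wrist_force: [-0.8, -0.2, 0.8]
opening: -0.0
grasp_force: 0.0
```

{"name": "play_rows", "arguments": {
  "steps": [
    [[-0.003,0,0,0],[-0.003,0,0,0],[-0.003,0,0,0],[-0.003,0,0,0],[-0.003,0,0,0]]
  ]
}}

```text
time: 9.18
ee_pos: [0.458, -0.0403, -0.0099]
tcp_rot: [-180.0, -0.0, 160.9]
wrist_force: [-0.8, 0.1, -0.5]
opening: 0.0002
grasp_force: 0.8
```

```bash
python3 st.py
python3 - <<'E'
from h import *
from workcell import bot
b=bot.camera("scene")["img"]
for r in(204,208): print(r,[int(x) for x in b[r,308:332].mean(1)])
E
```

```text
9.1833 fix mm [-91.6 -54.8  -9.9] rot [-1.8000e+02 -3.0000e-02  1.6091e+02] F [-0.8 -0.2 -0.5] open 0.00015358729933350008
204 [255, 255, 255, 255, 255, 255, 255, 255, 255, 255, 255, 243, 159, 116, 73, 67, 69, 67, 65, 78, 72, 65, 65, 65]
208 [255, 255, 255, 255, 255, 255, 255, 255, 255, 255, 254, 252, 248, 211, 138, 122, 121, 121, 120, 122, 96, 70, 66, 65]
```

The cassette is now sliding (edge moved, about 1 N). I push on about 38 mm, then approach slowly.

{"name": "play_rows", "arguments": {
  "steps": [
    [[-0.004,0,0,0],[-0.004,0,0,0],[-0.004,0,0,0],[-0.004,0,0,0],[-0.004,0,0,0]]
  ]
}}

```text
time: 9.65
ee_pos: [0.4773, -0.047, -0.0099]
tcp_rot: [-180.0, -0.0, 160.9]
wrist_force: [-1.9, 1.0, 0.4]
opening: 0.0001
grasp_force: 0.7
```

{"name": "play_rows", "arguments": {
  "steps": [
    [[-0.004,0,0,0],[-0.004,0,0,0],[-0.004,0,0,0],[-0.003,0,0,0],[-0.003,0,0,0]]
  ]
}}

```text
time: 10.07
ee_pos: [0.4942, -0.0529, -0.0098]
tcp_rot: [-180.0, -0.0, 160.9]
wrist_force: [-0.2, 0.8, -0.2]
opening: -0.0002
grasp_force: 0.7
```

{"name": "play_rows", "arguments": {
  "steps": [
    [[-0.001,0,0,0],[-0.001,0,0,0],[-0.001,0,0,0],[-0.001,0,0,0],[-0.001,0,0,0]]
  ]
}}

```text
time: 10.48
ee_pos: [0.4986, -0.0544, -0.0098]
tcp_rot: [-180.0, -0.0, 160.9]
wrist_force: [-0.7, 1.1, -0.9]
opening: -0.0002
grasp_force: 0.6
```

```bash
python3 st.py
```

```text
10.4833 fix mm [-48.6 -54.8  -9.8] rot [-180.     -0.    160.91] F [-1.   0.8 -0.9] open -0.00018163521039824796
```

{"name": "play_rows", "arguments": {
  "steps": [
    [[-0.0006,0,0,0],[-0.0006,0,0,0],[-0.0006,0,0,0],[-0.0006,0,0,0],[-0.0006,0,0,0]]
  ]
}}

```text
time: 10.9
ee_pos: [0.5015, -0.0554, -0.0098]
tcp_rot: [180.0, 0.0, 160.9]
wrist_force: [-0.1, 0.4, 0.2]
opening: -0.0002
grasp_force: 0.6
```

```bash
python3 st.py
```

```text
10.9 fix mm [-45.5 -54.8  -9.8] rot [180.    0.  160.9] F [-0.3  0.3  0.2] open -0.0002386960810219159
```

{"name": "play_rows", "arguments": {
  "steps": [
    [[-0.0006,0,0,0],[-0.0006,0,0,0],[-0.0006,0,0,0],[-0.0006,0,0,0],[0,0,0,0]]
  ]
}}

```text
time: 11.32
ee_pos: [0.5024, -0.0557, -0.0099]
tcp_rot: [180.0, -0.2, 160.9]
wrist_force: [-8.8, 3.4, 4.7]
opening: -0.0001
grasp_force: 4.6
```

```bash
python3 st.py;  python3 - <<'E'
from h import *
from workcell import bot
s=bot.camera("scene"); b=s["img"]
# rear vertical edge of the +y face: sample along line y=-28,z=27 in x
for x in range(-50,-20,2):
    u=pix(s,w((x,-28,27))); print(x,int(cv2.getRectSubPix(b,(1,1),tuple(map(float,u))).mean()),end="; ")
E
```

```text
11.3167 fix mm [-44.6 -54.8  -9.9] rot [ 1.7999e+02 -1.6000e-01  1.6092e+02] F [-9.4  0.3  4.7] open -0.00011206199909493258
-50 121; -48 121; -46 120; -44 121; -42 122; -40 122; -38 121; -36 125; -34 138; -32 162; -30 181; -28 196; -26 196; -24 195; -22 196;
```

Force rises to 9.4 N at TCP x = -44.6, with the cassette's rear edge at about -34. It is home. I back off, rise, and go round to the lever's +y side.

{"name": "play_rows", "arguments": {
  "steps": [
    [[0,0,0,0],[0,0,0,0],[0.008,0,0,0],[0.011,0,0,0],[0.011,0,0,0]]
  ]
}}

```text
time: 11.78
ee_pos: [0.4753, -0.0463, -0.0097]
tcp_rot: [180.0, 0.1, 160.9]
wrist_force: [-0.1, 0.0, 0.6]
opening: 0.0004
grasp_force: 0.0
```

{"name": "play_rows", "arguments": {
  "steps": [
    [[0,0,-0.033,0],[0,0,-0.033,0],[0,0,-0.033,0],[0,0,-0.033,0],[0,0,-0.033,0]]
  ]
}}

```text
time: 12.2
ee_pos: [0.4752, -0.0464, 0.1571]
tcp_rot: [180.0, 0.1, 160.9]
wrist_force: [0.9, -0.3, 0.1]
opening: -0.0002
grasp_force: 0.0
```

{"name": "play_rows", "arguments": {
  "steps": [
    [[-0.012,0.0185,0,0],[-0.012,0.0185,0,0],[-0.012,0.0185,0,0],[-0.012,0.0185,0,0],[-0.012,0.0185,0,0]]
  ]
}}

```text
time: 12.62
ee_pos: [0.5633, 0.0221, 0.1555]
tcp_rot: [180.0, 0.1, 160.9]
wrist_force: [0.2, -0.2, -0.0]
opening: 0.0001
grasp_force: 0.0
```

{"name": "play_rows", "arguments": {
  "steps": [
    [[-0.012,0.0185,0,0],[-0.012,0.0185,0,0],[-0.012,0.0185,0,0],[-0.012,0.0185,0,0],[-0.012,0.0185,0,0]]
  ]
}}

```text
time: 13.03
ee_pos: [0.6502, 0.09, 0.1554]
tcp_rot: [180.0, 0.1, 160.9]
wrist_force: [0.0, -0.3, 0.9]
opening: -0.0001
grasp_force: 0.0
```

```bash
python3 st.py;  python3 - <<'E'
from h import *
from workcell import bot
s=bot.camera("scene"); b=s["img"]
print([(x,int(cv2.getRectSubPix(b,(1,1),tuple(map(float,pix(s,w((x,-28,27)))))).mean())) for x in range(-44,-24,2)])
t=bot.camera("top"); print("bottle", [onplane(t,(210,192),z).round(3).tolist() for z in(0,.14)], "lever px", pix(s,w((45,85,121))))
h=cv2.cvtColor(b,cv2.COLOR_BGR2HSV)[215:260,270:310]; m=((h[...,0]<8)|(h[...,0]>172))&(h[...,1]>150)&(h[...,2]>90); q=np.argwhere(m); print("red",len(q),q.mean(0)[::-1]+[270,215])
E
```

```text
13.0333 fix mm [ 47.4 131.2 155.4] rot [1.7999e+02 6.0000e-02 1.6090e+02] F [ 0.1 -0.3  0.9] open -0.00010720217235416122
[(-44, 165), (-42, 162), (-40, 153), (-38, 122), (-36, 93), (-34, 79), (-32, 77), (-30, 86), (-28, 105), (-26, 123)]
bottle [[0.544, 0.265, 0.0], [0.526, 0.23, 0.14]] lever px [291.55895201 234.45798395]
red 50 [289.88 235.84]
```

{"name": "play_rows", "arguments": {
  "steps": [
    [[0.0005,0,0.017,0],[0.0005,0,0.017,0],[0.0005,0,0.017,0],[0.0005,0,0.017,0],[0.0005,0,0.017,0]]
  ]
}}

```text
time: 13.55
ee_pos: [0.6466, 0.0896, 0.0698]
tcp_rot: [180.0, 0.1, 160.9]
wrist_force: [-0.5, 1.0, -0.7]
opening: -0.0001
grasp_force: 0.0
```

{"name": "play_rows", "arguments": {
  "steps": [
    [[0,-0.004,0,0],[0,-0.004,0,0],[0,-0.004,0,0],[0,-0.004,0,0],[0,-0.004,0,0]]
  ]
}}

```text
time: 13.97
ee_pos: [0.6409, 0.0705, 0.0717]
tcp_rot: [180.0, 0.1, 160.9]
wrist_force: [0.2, 0.0, 0.1]
opening: -0.0002
grasp_force: 0.0
```

{"name": "play_rows", "arguments": {
  "steps": [
    [[0,-0.003,0,0],[0,-0.003,0,0],[0,-0.003,0,0],[0,-0.003,0,0],[0,-0.003,0,0]]
  ]
}}

```text
time: 14.38
ee_pos: [0.6368, 0.058, 0.0723]
tcp_rot: [179.8, 0.2, 161.0]
wrist_force: [1.6, 6.2, 4.2]
opening: -0.0002
grasp_force: 3.1
```

```bash
python3 st.py
```

```text
14.3833 fix mm [45.2 96.6 72.3] rot [1.7979e+02 1.7000e-01 1.6096e+02] F [-0.5  6.3  4.2] open -0.00019042635370243206
```

Contact is made, about 6 N in +y. I push on, dipping slightly to stay well on the handle.

{"name": "play_rows", "arguments": {
  "steps": [
    [[0,-0.003,0.0015,0],[0,-0.003,0.0015,0],[0,-0.003,0.0015,0],[0,-0.003,0.0015,0],[0,-0.003,0,0]]
  ]
}}

```text
time: 14.8
ee_pos: [0.6305, 0.0425, 0.0641]
tcp_rot: [-180.0, 0.0, 160.9]
wrist_force: [1.9, 1.9, 1.9]
opening: 0.0001
grasp_force: 1.2
```

```bash
python3 st.py;  python3 - <<'E'
from h import *
from workcell import bot
s=bot.camera("scene"); b=s["img"]
h=cv2.cvtColor(b,cv2.COLOR_BGR2HSV)[205:260,250:320]; m=((h[...,0]<8)|(h[...,0]>172))&(h[...,1]>150)&(h[...,2]>60); q=np.argwhere(m); print("red",len(q),q.mean(0)[::-1]+[250,205] if len(q) else 0)
for a in(0,.3,.6,1.1): th=np.radians(28)-a; print(a,pix(s,w((45,50+65*np.sin(th),55+65*np.cos(th)))).round(1))
E
```

```text
14.8 fix mm [44.3 79.9 64.1] rot [-180.      0.    160.91] F [1.2 2.4 1.9] open 0.00012085630559956542
red 6 [285.  231.5]
0 [291.1 235.3]
0.3 [288.7 228.2]
0.6 [286.3 222.3]
1.1 [282.9 216.6]
```

{"name": "play_rows", "arguments": {
  "steps": [
    [[0,-0.003,0,0],[0,-0.003,0,0],[0,-0.003,0,0],[0,-0.003,0,0],[0,-0.003,0,0]]
  ]
}}

```text
time: 15.27
ee_pos: [0.6253, 0.028, 0.0639]
tcp_rot: [-180.0, -0.0, 160.9]
wrist_force: [0.1, -0.2, 0.1]
opening: -0.0
grasp_force: 0.0
```

{"name": "play_rows", "arguments": {
  "steps": [
    [[0,-0.003,0,0],[0,-0.003,0,0],[0,-0.003,0,0],[0,-0.002,0,0],[0,0,0,0]]
  ]
}}

```text
time: 15.68
ee_pos: [0.6219, 0.0178, 0.0642]
tcp_rot: [-180.0, -0.0, 160.9]
wrist_force: [-0.4, -0.5, -0.1]
opening: 0.0002
grasp_force: 0.0
```

```bash
python3 st.py;  python3 - <<'E'
from h import *
from workcell import bot
s=bot.camera("scene"); b=s["img"]
h=cv2.cvtColor(b,cv2.COLOR_BGR2HSV)[205:260,250:320]; m=((h[...,0]<8)|(h[...,0]>172))&(h[...,1]>150)&(h[...,2]>60); q=np.argwhere(m); print("red",len(q),q.mean(0)[::-1]+[250,205] if len(q) else 0)
E
```

```text
15.6833 fix mm [44.3 53.7 64.2] rot [-179.99   -0.    160.88] F [-0.2 -0.6 -0.1] open 0.00018143466915539238
red 31 [280.96774194 220.06451613]
```

Force has gone and the red handle is at (281,220), near the locked prediction, so the lever has snapped over. I retreat and verify with the arm out of view.

{"name": "play_rows", "arguments": {
  "steps": [
    [[0,0.015,0,0],[0,0.015,0,0],[0,0.015,0,0],[0,0.015,0,0],[0,0.01,0,0]]
  ]
}}

```text
time: 16.15
ee_pos: [0.6455, 0.0869, 0.0639]
tcp_rot: [180.0, -0.0, 161.0]
wrist_force: [0.4, -0.5, 1.2]
opening: 0.0003
grasp_force: 0.0
```

{"name": "play_rows", "arguments": {
  "steps": [
    [[0,0,-0.025,0],[0,0,-0.025,0],[0,0,-0.025,0],[0,0,-0.025,0],[0,0,-0.025,0]]
  ]
}}

```text
time: 16.57
ee_pos: [0.645, 0.0854, 0.1903]
tcp_rot: [-180.0, -0.0, 161.0]
wrist_force: [0.2, 0.7, -0.1]
opening: 0.0002
grasp_force: 0.0
```

{"name": "play_rows", "arguments": {
  "steps": [
    [[0.03,0.01,0,0],[0.03,0.01,0,0],[0.03,0.01,0,0],[0.03,0.01,0,0],[0.03,0.01,0,0]]
  ]
}}

```text
time: 16.98
ee_pos: [0.5184, 0.1822, 0.1891]
tcp_rot: [180.0, -0.0, 160.9]
wrist_force: [-0.6, 0.7, 0.1]
opening: -0.0002
grasp_force: 0.0
```

{"name": "play_rows", "arguments": {
  "steps": [
    [[0.03,0.02,0,0],[0.03,0.02,0,0],[0.03,0.02,0,0],[0.03,0.02,0,0],[0,0,0,0]]
  ]
}}

```text
time: 17.4
ee_pos: [0.429, 0.3001, 0.1895]
tcp_rot: [179.9, -0.1, 161.2]
wrist_force: [-0.1, 0.3, 0.4]
opening: -0.0001
grasp_force: 0.0
```

```bash
python3 st.py;  python3 - <<'E'
from h import *
from workcell import bot
s=bot.camera("scene"); t=bot.camera("top"); cv2.imwrite("pics/final_s.png",s["img"]); cv2.imwrite("pics/final_t.png",t["img"])
def red(c,x0,y0,x1,y1):
    h=cv2.cvtColor(c["img"],cv2.COLOR_BGR2HSV)[y0:y1,x0:x1]; m=((h[...,0]<8)|(h[...,0]>172))&(h[...,1]>150)&(h[...,2]>60); q=np.argwhere(m); return len(q),(q.mean(0)[::-1]+[x0,y0]).round(1)
print("red s",red(s,250,205,320,260),"t",red(t,265,135,340,190))
for a in(0,.6,1.1): th=np.radians(28)-a; P=w((45,50+58*np.sin(th),55+58*np.cos(th))); print(a,pix(s,P).round(1),pix(t,P).round(1))
print([(x,int(cv2.getRectSubPix(s["img"],(1,1),tuple(map(float,pix(s,w((x,-28,27)))))).mean())) for x in range(-44,-24,2)])
print([(x,int(cv2.getRectSubPix(t["img"],(1,1),tuple(map(float,pix(t,w((x,-55,42)))))).mean())) for x in list(range(-48,-24,2))])
a=cv2.imread("pics/top0.png"); 
for nm,(x0,y0,x1,y1) in dict(bottle=(190,170,230,215),spare=(355,172,395,225),beaker=(384,228,420,264)).items(): print(nm,cv2.phaseCorrelate(a[y0:y1,x0:x1].mean(2),t["img"][y0:y1,x0:x1].mean(2)))
E
```

```text
17.4 fix mm [-230.4  257.4  189.5] rot [ 1.7994e+02 -6.0000e-02  1.6120e+02] F [-0.2  0.2  0.4] open -6.192898722031637e-05
red s (103, array([282.9, 220.1])) t (52, array([306.6, 161.3]))
0 [290.8 235.9] [285.2 154.3]
0.6 [286.5 224.3] [297.1 157.7]
1.1 [283.5 219.2] [306.7 161.7]
[(-44, 194), (-42, 193), (-40, 194), (-38, 194), (-36, 194), (-34, 191), (-32, 194), (-30, 202), (-28, 216), (-26, 215)]
[(-48, 148), (-46, 147), (-44, 143), (-42, 133), (-40, 127), (-38, 133), (-36, 166), (-34, 202), (-32, 229), (-30, 238), (-28, 240), (-26, 241)]
bottle ((0.4013171275592491, 0.539823237320114), 1.019901638456083)
spare ((0.022714025250163417, -0.07344809955885268), 1.027777850922379)
beaker ((0.1382505411465189, -0.0018069787805607973), 0.8294022300146164)
```

The lever matches 1.1 rad in both views, the cassette's rear edge is at about -35 mm (home), and the bystanders have not moved. I hand in.

```bash
python3 -c "
from workcell import bot
print(bot.job_done())"
```

```text
the job is handed in; nothing more can be done
None
```

I slid the cassette home against the blue stop, snapped the lever into lock, and handed the job in at about 17 s. Camera checks showed the lever at about 1.1 rad, the cassette home and the bystanders in place. The foot's clamping force was not measured, and no verdict came back.

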